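# Lift the split ring out of a candle lantern

### The arm

A 7-joint arm with a two-finger parallel gripper is mounted at the origin on the work surface. World frame = base frame: x ahead of the robot, y to its left, z up, the work surface at z = 0. Lengths are in m, angles in rad, forces in N, time in s.
With the tool pointing down it reaches from about 0.35 to 0.9 m from the base axis. Payload 7.2 kg.
Tool frame: the origin (TCP) lies between the finger pads; the fingertips stand manip.tips_ahead ahead of it and the grasp point (between the pads) lies 6 mm ahead of it (manip.tips_ahead is the distance from the TCP to the fingertips, in m); z points along the fingers, y is the line along which they close (so a half turn about z gives the same grasp; the last joint's range is limited). The gripper opens to 85 mm and grips with 20 to 120 N. Pads are 22 mm wide; open, the fingers measure 114 mm over their backs; the gripper's body (76 mm by 85 mm) begins 54 mm behind the grasp point. The pads swing forward as they close: fully open they stand 13 mm farther back than shut.
Start: joints at [-1.344, 0.411, -0.013, 1.596, 0.006, 1.134, -0.082], TCP at [0.182, 0.598, 0.217] pointing down, gripper open.
Joint ranges: [-2.95, 2.95], [-0.29, 1.99], [-1.47, 1.44], [0.14, 2.54], [-1.03, 4.17], [0.13, 1.85], [-2.86, 2.86]. Speed limits (rad/s): [2.39, 2.39, 3.01, 3.01, 3.14, 3.14, 3.14].

### API

Orientations are given as a unit quaternion [x, y, z, w].
In Python, from rig import read_state, cams, ticket, manip gives the robot as it stands.
- The arm moves only by the tool arm_command, never from a script. Its argument "moves" is text: rows parted by semicolons, each of 4 numbers parted by spaces: the shift along the world's x, y, z in m, then the turn about the world's z in degrees. A call has 1 to 12 rows; each row shifts and turns the commanded pose from where the row before left it; what a row does not reach is not made up. A row lasts 1/8 s, in which the tool goes at most 62.5 mm and 10.7 degrees, less where a joint would pass 70% of its speed; a pose out of reach is approached as far as the arm can. A call is refused whole if a number of a shift passes 0.0625 or a number of a turn 10.7, either way. A call with a gripper value outside its range is refused whole. "grip" is the finger opening in m, from 0 to 0.0854, set as the call begins (left out, the last holds). The fingers move at their own pace and stop on an object; the grip force is fixed at half the most. Time passes only in rows, so rows that do not move let the fingers close. It gives the time, the measured TCP pose, the force, the opening and the grip force at its end, in the units of the state.
- read_state(): the state, without advancing time (a new reading comes with each control period).
- cams.capture(name): name is "scene" or "top" or "wrist"; returns a dict with "color" (420x560x3 uint8, red, green, blue), "range_z" (420x560 float32, m along the optical axis (not along the pixel's ray), 0 where there is no reading), "vfov" (degrees; the focal length in pixels is half the picture's height over the tangent of half this angle, whatever the lens; pixels are square), "cx", "cy" (the principal point, pixels), "extrinsics" (4x4, takes a point from world to camera coordinates). Camera axes: x right, y down, z forward; pixel columns grow to the right and rows downward; lengths in m; the calibration is good to about 2 mm. A picture is of the moment at which its call begins.
- ticket.sign_off(): hands the job in; it is judged then, once.
The state is a dict: "time_s": time; "qpos": joint angles; "qd": joint speeds; "joint_torque": joint torques, N m; "eef_pos": TCP position; "tool_rot": TCP orientation; "contact_force": force on the tool from outside, world axes, zero at the start; "ft_torque": the same for the moment, N m; "width": opening from 0.0 (shut) to 1.0 (fully open); "grasp_force": force on a finger pad.
Only numpy, scipy, OpenCV 4.12 (cv2) and the standard library are available. Lean on these libraries where they do the work, as an engineer would, in place of code of your own. Each camera call takes 0.05 s, during which the arm holds its last target. There are 200 camera calls.

### The job

Use the pick to lift the split retaining ring out of the notched candle-lantern base: slide the pick's upturned tip through the notch under the ring's end and lift the ring right out, hanging on the pick and clear of the lantern. Then lay the pick and the ring down flat on the counter, away from that lantern base, and let go.

Things in the scene. Friction and masses are not known exactly. Their poses are not given: they have to be found in the camera images.
- pick_grip (a point): Loose pick (130 g) lying on the counter: flat-sided brown wooden handle 90 long, 26 wide, 36 mm high, brass band at the front, steel blade running forward from its front. This point: the handle's centre, 18 mm above its underside; x along the blade (handle front at +45 mm), y across the flat sides, z up.
- pick_tip (a point): End of the pick's straight blade: 8 mm wide, 4 thick, 2 to 6 mm above the handle's underside, 76 mm long, ending in an upturned lip 4 mm thick whose top is 11 mm above that underside. This point: middle of the blade's top at the lip's inner face, 117 mm ahead of the handle's centre and 12 mm lower; axes as the handle's.
- ring: Loose split ring of black steel, 40 g, no spring force: outside diameter 92, inside 80, 4 mm thick, 35 mm gap, small inward lugs at the ends. Lies in the notched base's groove. Origin: circle's centre, at its underside; z up. In its frame the ring covers the -x side (over the notch) and its end to lift is 20 degrees past that towards -y; the gap follows, to 66 degrees.
- lantern: Notched base, fixed: round grey metal cup 124 wide, 60 mm high, bore 80 wide, bore floor at 10 mm. Ring lies on a ledge at 54 mm. On its own -x side (towards the robot within 25 degrees) a notch 30 mm wide goes through wall and ledge down to 30 mm: 24 mm free under the ring. Origin: centre of underside, z up. A like base with unbroken ring and no notch stands on the other side: not this one.
There are look-alikes about, which are no part of the job. Of the things that look like the part that bears pick_grip, take the one that is farthest to the robot's left at the start.

How it is judged:
By the outcome, as a careful person would: the job done as asked, in the order asked, and still so for the second after the job is handed in, with the robot touching nothing.
It also fails if it takes over 56 s, if anything falls off the work surface, if the arm or the gripper's body presses on something with over 40 N, if the wrist force passes 120 N, or if a joint passes its speed limit or range.

## Working session

There is one attempt and no reset: what is moved stays moved. The work goes in short steps, Python scripts to look and compute and a tool call to move; the robot and the scene stay as the last step left them, time stands still between calls to the robot, and variables do not carry over. Pictures are saved under pics/ and viewed, at most 10 in all, crops included, and the job is handed in when it is done.

Besides the shell and the picture viewer there is one more tool, called after "Emit:" in YAML: its name, and indented under it one key for each argument. arm_command: Moves the arm, as the interface text tells. Its arguments: {"type":"object","properties":{"moves":{"type":"string"},"grip":{"type":"number"}},"required":["moves"]}

```bash
mkdir -p pics
cat > h.py <<'E'
import numpy as np,cv2
from rig import read_state,cams,ticket,manip
def cap(n):
    d=cams.capture(n); d['f']=d['color'].shape[0]/2/np.tan(np.radians(d['vfov'])/2); return d
def cloud(d):
    h,w=d['range_z'].shape; u,v=np.meshgrid(np.arange(w),np.arange(h)); z=d['range_z']
    p=np.stack([(u-d['cx'])/d['f']*z,(v-d['cy'])/d['f']*z,z],-1)
    E=np.array(d['extrinsics']); return (p-E[:3,3])@E[:3,:3]
def ray(d,u,v,zp):
    E=np.array(d['extrinsics']);R=E[:3,:3];c=-R.T@E[:3,3]
    r=np.stack([(np.asarray(u,float)-d['cx'])/d['f'],(np.asarray(v,float)-d['cy'])/d['f'],np.ones(np.shape(u))],-1)@R
    return c+r*((zp-c[2])/r[...,2])[...,None]
def proj(d,p):
    E=np.array(d['extrinsics']);q=E[:3,:3]@p+E[:3,3];return q[0]/q[2]*d['f']+d['cx'],q[1]/q[2]*d['f']+d['cy']
def save(d,n,crop=None,s=1):
    i=d['color'][...,::-1]
    if crop: i=i[crop[1]:crop[3],crop[0]:crop[2]]
    cv2.imwrite('pics/'+n,cv2.resize(i,None,fx=s,fy=s,interpolation=cv2.INTER_CUBIC))
E
python3 - <<'E'
from h import *
print(read_state()); print(manip)
print({k:getattr(manip,k) for k in dir(manip) if k[0]!='_'})
for n in('top','scene'):
    d=cap(n);save(d,n+'0.png',s=1.42);print(n,d['vfov'],d['f'],d['cx'],d['cy'],np.round(d['extrinsics'],3).tolist(),(d['range_z']>0).mean())
    np.savez(n+'0.npz',**d)
E
```

```text
{'time_s': 0.0, 'qpos': array([-1.34419249,  0.41188468, -0.01275162,  1.59704683,  0.0055928 ,
        1.13426784, -0.08221123]), 'qd': array([ 0.00061941, -0.00091316, -0.00012371,  0.00030661, -0.00076166,
        0.0009345 ,  0.00049604]), 'joint_torque': array([ 4.54336805e-05, -6.00625920e+01,  6.82558157e-01, -2.99419999e+01,
        1.39594983e-02,  1.05160457e-02,  1.34263331e-05]), 'eef_pos': array([0.18146285, 0.59754495, 0.2161612 ]), 'tool_rot': array([ 1.46845599e-01,  9.89159114e-01, -7.82407399e-04, -7.12140338e-05]), 'contact_force': array([-0.27598262,  0.53680858, -0.04112425]), 'ft_torque': array([ 0.00945854, -0.00895701,  0.01279114]), 'grasp_force': 0.0, 'width': 1.0010030295531611}
<Robot object at 0x7f40c40bc050>
{'Unreachable': <class 'rig.Unreachable'>, 'tips_ahead': 0.025}
top 51.653127420035084 433.89237774714013 279.35015777900605 200.24064530617957 [[-0.018, -1.0, -0.002, -0.048], [-0.992, 0.018, -0.123, 0.564], [0.123, -0.0, -0.992, 0.839], [0.0, 0.0, 0.0, 1.0]] 0.9960884353741497
scene 53.95989238214468 412.5050666338834 280.4582153883778 213.70434906082505 [[0.254, 0.967, 0.018, -0.056], [0.741, -0.182, -0.647, -0.374], [-0.622, 0.178, -0.763, 1.386], [0.0, 0.0, 0.0, 1.0]] 0.9960841836734694
```

View pics/top0.png

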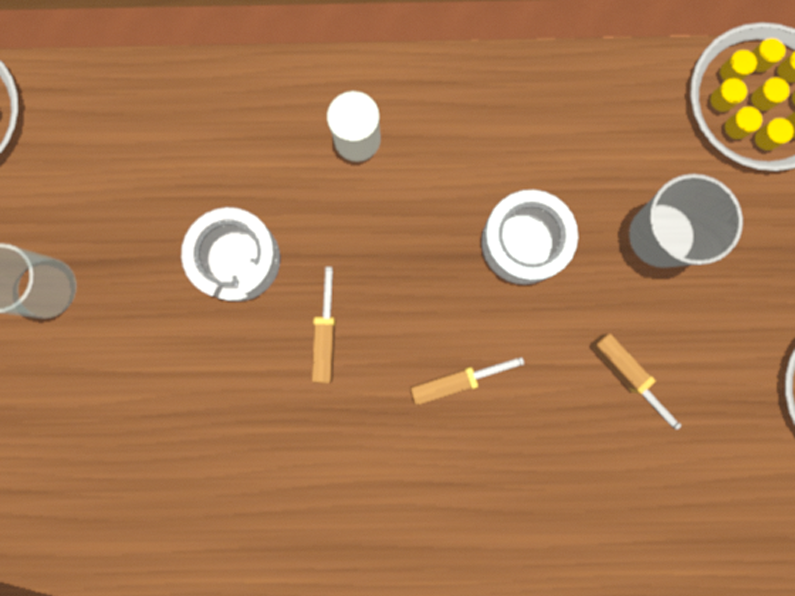

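View pics/scene0.png

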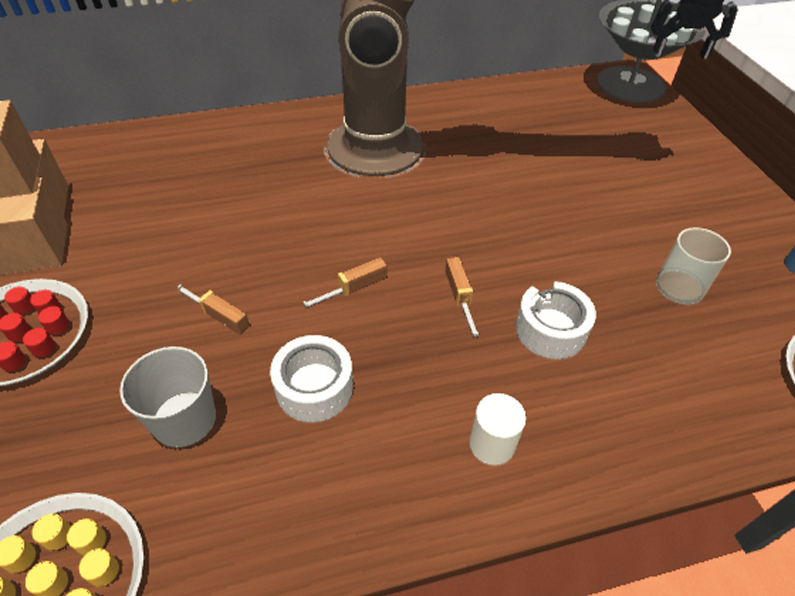

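The top view shows three picks; the leftmost has its handle at about (322,350) and tip at (328,268) in the scaled view. The notched base is at (230,254), with ring ends near (258,262) and (235,280) and the notch near (222,288). The unnotched base is at (530,237).

Run:
```python
from h import *
d=dict(np.load('top0.npz'));d={k:(v if v.ndim else v.item()) for k,v in d.items()}
P=cloud(d);c=d['color'].astype(int);hsv=cv2.cvtColor(d['color'],cv2.COLOR_RGB2HSV)
v,u=np.mgrid[0:420,0:560]
# table height check
print('table z',np.median(P[300:,100:400,2]))
roi=(u>210)&(u<250)&(v>180)&(v<280)
hm=roi&(P[...,2]>0.028)&(P[...,2]<.05)
p=P[hm];print('handle z',np.median(p[:,2]),len(p))
q=ray(d,u[hm],v[hm],0.036)[:,:2]; r=cv2.minAreaRect((q*1000).astype(np.float32));print('handle rect',r)
bm=roi&(hsv[...,1]<70)&(hsv[...,2]>120); q=ray(d,u[bm],v[bm],0.006)[:,:2]
print('blade',cv2.minAreaRect((q*1000).astype(np.float32)),cv2.fitLine((q*1000).astype(np.float32),cv2.DIST_L2,0,.01,.01).ravel(), len(q))
lr=(u>115)&(u<205)&(v>135)&(v<220)
tm=lr&(P[...,2]>0.057)&(P[...,2]<.066)
q=ray(d,u[tm],v[tm],.06)[:,:2];hull=cv2.convexHull((q*1000).astype(np.float32));print('lantern',cv2.minEnclosingCircle(hull),cv2.fitEllipse(hull), np.median(P[tm][:,2]))
save(d,'lan.png',(115,130,265,280),5.2/1.0*0.75)
s=dict(np.load('scene0.npz'));s={k:(v if v.ndim else v.item()) for k,v in s.items()}
save(s,'lan2.png',(300,160,440,270),5)
```

```text
table z -0.0009096001196236378
handle z 0.03512036885348001 604
handle rect ((472.9515380859375, 47.05718994140625), (26.55658721923828, 89.44066619873047), 86.87889099121094)
blade ((557.104736328125, 43.50743865966797), (11.86254596710205, 75.45759582519531), 86.6312484741211) [ 9.9857068e-01 -5.3446911e-02  5.5675415e+02  4.3670063e+01] 203
lantern ((609.7387084960938, 176.05494689941406), 62.378822326660156) ((609.6146240234375, 176.17990112304688), (123.288818359375, 124.37425994873047), 141.9832305908203) 0.05911218731665079
```

View pics/lan.png

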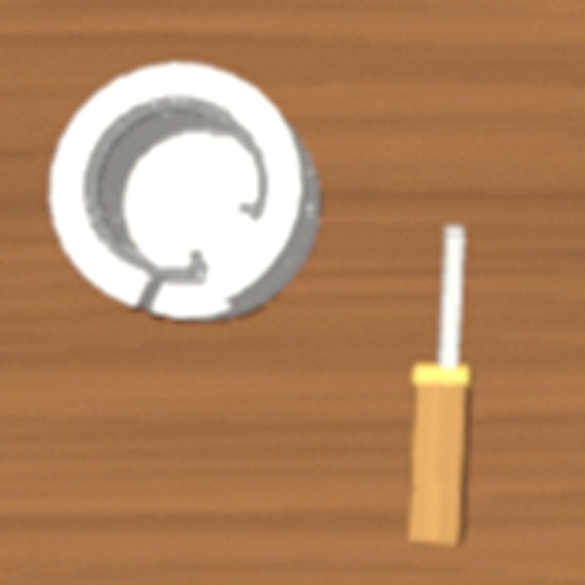

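View pics/lan2.png

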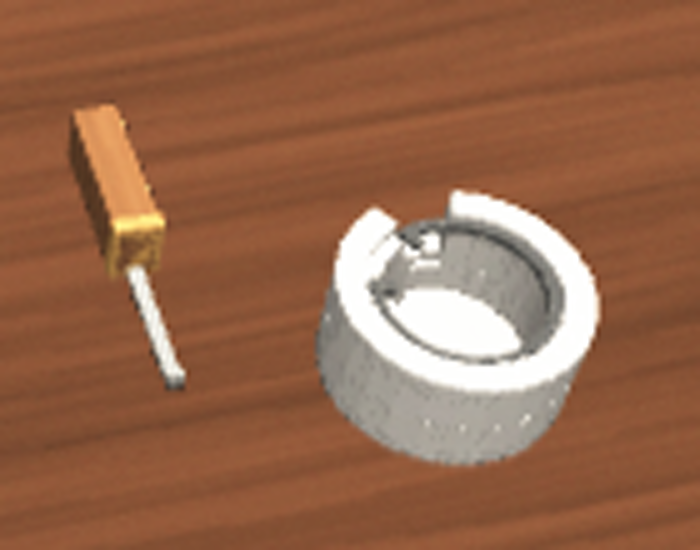

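The crops show the ring's lift-end lug at about (195,268), lying over the notch, and the other end at about (252,210). The notch opens towards the robot at about (190,300).

Run:
```python
from h import *
L=np.array([.6097,.1761])
for n in('top0','scene0'):
    d=dict(np.load(n+'.npz'));d={k:(v if v.ndim else v.item()) for k,v in d.items()}
    P=cloud(d);D=P[...,:2]-L;r=np.hypot(D[...,0],D[...,1]);a=np.degrees(np.arctan2(D[...,1],D[...,0]))%360
    for lo,hi in((.0475,.053),(.053,.059)):
        m=(r>lo)&(r<hi)
        print(n,lo,'low',[(b,int((m&(a>=b)&(a<b+4)&(P[...,2]<.05)).sum()),int((m&(a>=b)&(a<b+4)&(P[...,2]>.055)).sum())) for b in range(140,260,4)])
d=dict(np.load('top0.npz'));d={k:(v if v.ndim else v.item()) for k,v in d.items()}
for uv in((165,198.5),(179,184)):
    p=ray(d,*uv,.058)[:2]-L; print(p,np.hypot(*p),np.degrees(np.arctan2(p[1],p[0]))%360)
for uv in((115+150/3.9,130+296/3.9),(115+158/3.9,130+272/3.9)):
    p=ray(d,*uv,.06)[:2]-L; print('edge',p,np.hypot(*p),np.degrees(np.arctan2(p[1],p[0]))%360)
```

```text
top0 0.0475 low [(140, 0, 5), (144, 0, 5), (148, 0, 6), (152, 0, 5), (156, 0, 4), (160, 11, 5), (164, 4, 0), (168, 4, 0), (172, 2, 0), (176, 5, 0), (180, 5, 0), (184, 3, 0), (188, 5, 0), (192, 1, 0), (196, 0, 1), (200, 0, 5), (204, 0, 5), (208, 0, 5), (212, 0, 5), (216, 0, 4), (220, 0, 5), (224, 0, 5), (228, 0, 4), (232, 0, 5), (236, 0, 6), (240, 0, 6), (244, 0, 5), (248, 0, 4), (252, 0, 3), (256, 0, 5)]
top0 0.053 low [(140, 0, 8), (144, 0, 6), (148, 0, 4), (152, 0, 7), (156, 0, 6), (160, 13, 5), (164, 6, 0), (168, 6, 0), (172, 6, 0), (176, 6, 0), (180, 4, 0), (184, 6, 0), (188, 6, 0), (192, 5, 0), (196, 0, 1), (200, 0, 5), (204, 0, 7), (208, 0, 5), (212, 0, 7), (216, 0, 6), (220, 0, 5), (224, 0, 7), (228, 0, 6), (232, 0, 6), (236, 0, 6), (240, 0, 5), (244, 0, 6), (248, 0, 7), (252, 0, 6), (256, 0, 8)]
scene0 0.0475 low [(140, 0, 2), (144, 0, 2), (148, 0, 3), (152, 0, 3), (156, 0, 3), (160, 1, 3), (164, 1, 0), (168, 1, 0), (172, 1, 0), (176, 1, 0), (180, 3, 0), (184, 0, 0), (188, 0, 0), (192, 0, 0), (196, 0, 0), (200, 0, 1), (204, 0, 3), (208, 0, 4), (212, 0, 2), (216, 0, 3), (220, 0, 1), (224, 0, 4), (228, 0, 2), (232, 0, 3), (236, 0, 3), (240, 0, 3), (244, 0, 2), (248, 0, 3), (252, 0, 2), (256, 0, 2)]
scene0 0.053 low [(140, 0, 2), (144, 0, 4), (148, 0, 4), (152, 0, 1), (156, 0, 4), (160, 4, 2), (164, 2, 0), (168, 2, 0), (172, 0, 0), (176, 0, 0), (180, 0, 0), (184, 0, 0), (188, 0, 0), (192, 0, 0), (196, 0, 0), (200, 0, 2), (204, 0, 1), (208, 0, 3), (212, 0, 3), (216, 0, 3), (220, 0, 3), (224, 0, 3), (228, 0, 2), (232, 0, 4), (236, 0, 2), (240, 0, 2), (244, 0, 3), (248, 0, 4), (252, 0, 2), (256, 0, 3)]
[-0.04150454 -0.01023995] 0.04274907291185473 193.85916370558937
[-0.01321417 -0.03741679] 0.03968161076742324 250.5487442257472
edge [-0.05592161  0.01156436] 0.05710481982528248 168.3161568370732
edge [-0.04387972  0.0077603 ] 0.04456065884619354 169.97072425110107
```

Emit:
arm_command:
  moves: "0.0243 -0.0459 -0.002 1.15;0.0243 -0.0459 -0.002 1.15;0.0243 -0.0459 -0.002 1.15;0.0243 -0.0459 -0.002 1.15;0.0243 -0.0459 -0.002 1.15;0.0243 -0.0459 -0.002 1.15;0.0243 -0.0459 -0.002 1.15;0.0243 -0.0459 -0.002 1.15;0.0243 -0.0459 -0.002 1.15;0.0243 -0.0459 -0.002 1.15;0.0243 -0.0459 -0.002 1.15;0.0243 -0.0459 -0.002 1.15"
  grip: 0.0854

```text
time_s: 1.6
eef_pos: [0.4736, 0.0457, 0.1929]
tool_rot: [0.026, 1.0, 0.0, 0.0]
contact_force: [-0.3, 0.6, -0.1]
width: 1.002
grasp_force: 0.0
```

Emit:
arm_command:
  moves: "0 0 0 0;0 0 0 0;0 0 0 0"

```text
time_s: 1.98
eef_pos: [0.4727, 0.0486, 0.1929]
tool_rot: [0.026, 1.0, 0.0, -0.0]
contact_force: [-0.7, 0.4, -0.5]
width: 0.998
grasp_force: 0.0
```

Emit:
arm_command:
  moves: "0 -0.0015 -0.03 0;0 0 -0.03 0;0 0 -0.03 0;0 0 -0.03 0;0 0 -0.025 0;0 0 -0.015 0;0 0 0 0;0 0 0 0"

```text
time_s: 2.98
eef_pos: [0.4738, 0.0461, 0.0337]
tool_rot: [0.027, 1.0, 0.0, 0.001]
contact_force: [0.3, -1.3, 0.1]
width: 0.997
grasp_force: 0.0
```

Emit:
arm_command:
  moves: "0 0 0 0;0 0 0 0;0 0 0 0;0 0 0 0;0 0 0 0;0 0 0 0;0 0 0 0;0 0 0 0"
  grip: 0.0

```text
time_s: 3.98
eef_pos: [0.4732, 0.0457, 0.033]
tool_rot: [0.027, 1.0, -0.0, -0.0]
contact_force: [-0.5, -0.6, -0.2]
width: 0.004
grasp_force: 0.0
```

Run:
```python
from h import *
a=cap('top');b=cap('scene')
A=cv2.resize(a['color'][130:300,100:320],None,fx=1.75,fy=1.75);B=cv2.resize(b['color'][140:310,240:460],None,fx=1.75,fy=1.75)
cv2.imwrite('pics/g1.png',np.hstack([A,B])[...,::-1]);print(read_state()['grasp_force'],read_state()['width'],read_state()['eef_pos'])
```

```text
0.0 0.0023218589487633864 [0.47323384 0.04573249 0.03300431]
```

View pics/g1.png

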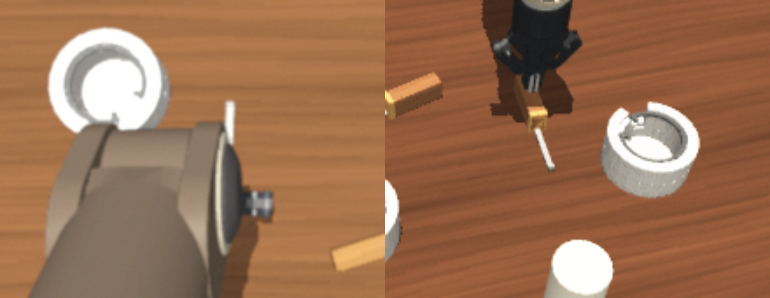

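The left half shows the wrist over the handle. In the right half, the shut fingertips appear at (533,85), at or behind the handle's rear, and the pick has not moved. I'll measure where the fingers really are.

Run:
```python
from h import *
b=cap('scene');P=cloud(b);c=b['color'].astype(int);hsv=cv2.cvtColor(b['color'],cv2.COLOR_RGB2HSV)
for p in((.473,.047,.036),(.518,.045,.03),(.428,.049,.036),(.473,.046,.008),(.473,.046,.033)): print(p,np.round(proj(b,np.array(p)),1))
m=(hsv[...,1]<60)&(P[...,2]>.0)&(P[...,2]<.12)&(np.abs(P[...,1]-.047)<.06)&(np.abs(P[...,0]-.45)<.07)
q=P[m];
for lo in np.arange(0,.12,.01):
    s=q[(q[:,2]>=lo)&(q[:,2]<lo+.01)]
    if len(s):print(round(lo,2),len(s),np.round(s.min(0),3),np.round(s.max(0),3),np.round(np.median(s,0),3))
w=(hsv[...,0]<20)&(hsv[...,1]>100)&(P[...,2]>.028)&(P[...,2]<.045)&(np.abs(P[...,1]-.047)<.04)&(np.abs(P[...,0]-.47)<.07)
print(w.sum(),P[w].min(0),P[w].max(0))
s=cap('wrist');save(s,'w.png',s=1.2);print(s['extrinsics'])
```

```text
(0.473, 0.047, 0.036) [322.8 192.5]
(0.518, 0.045, 0.03) [327.5 206.8]
(0.428, 0.049, 0.036) [318.2 180.4]
(0.473, 0.046, 0.008) [321.4 199.8]
(0.473, 0.046, 0.033) [322.3 193.4]
0.0 1 [0.52  0.046 0.003] [0.52  0.046 0.003] [0.52  0.046 0.003]
0.05 17 [0.479 0.035 0.05 ] [0.486 0.059 0.06 ] [0.483 0.044 0.056]
0.06 34 [0.47  0.031 0.061] [0.487 0.058 0.07 ] [0.482 0.041 0.065]
0.07 33 [0.47  0.032 0.071] [0.487 0.059 0.08 ] [0.482 0.042 0.075]
0.08 22 [0.477 0.03  0.08 ] [0.486 0.063 0.09 ] [0.484 0.044 0.085]
0.09 71 [0.467 0.014 0.09 ] [0.49  0.078 0.1  ] [0.484 0.047 0.097]
0.1 104 [0.462 0.007 0.1  ] [0.489 0.086 0.11 ] [0.484 0.049 0.104]
0.11 85 [ 0.463 -0.002  0.11 ] [0.492 0.091 0.12 ] [0.485 0.039 0.116]
176 [0.4318376  0.03095572 0.02800217] [0.51976168 0.06086731 0.04002836]
[[ 5.28152538e-02  9.98604290e-01 -1.41929985e-04 -7.09152040e-02]
 [ 9.47709843e-01 -5.00786978e-02  3.15179595e-01 -4.29408087e-01]
 [ 3.14732588e-01 -1.67807987e-02 -9.49032035e-01  5.71532733e-02]
 [ 0.00000000e+00  0.00000000e+00  0.00000000e+00  1.00000000e+00]]
```

View pics/w.png

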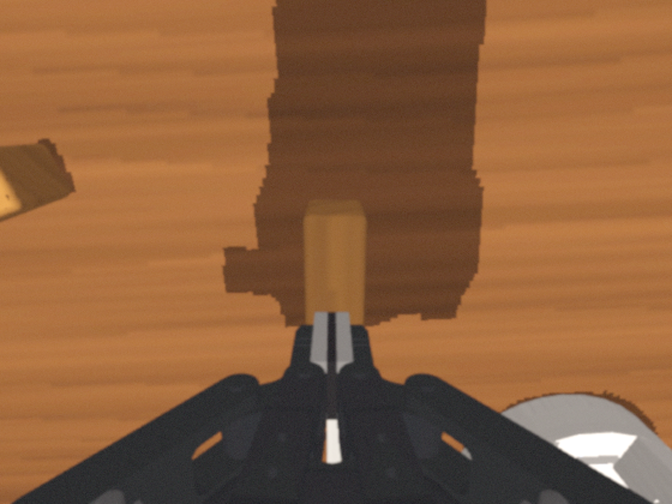

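The wrist view shows the fingers shut directly above the handle, with their tips near (332,315). They are higher than the state reading implies, so I'll check heights with the wrist depth.

Run:
```python
from h import *
s=cap('wrist');P=cloud(s);
g=lambda x,y:np.round(P[int(y/1.2),int(x/1.2)],4)
print('table',g(150,300),g(550,250),g(200,400));print('handle',g(335,230),g(335,300));print('finger',g(322,318),g(342,318),g(322,340),g(342,360),g(335,440))
print('lantern rim',g(600,405))
b=cap('scene');Q=cloud(b)
for v in range(176,206,2): print(v,[(round(float(x),3)) for x in Q[v,325]],b['color'][v,325])
# FK check on camera<->tcp
E=np.array(s['extrinsics']);st=read_state();print(E[:3,:3]@st['eef_pos']+E[:3,3],st['qpos'])
```

```text
table [ 0.4771 -0.0502 -0.0012] [ 0.46    0.1574 -0.0012] [0.4598 0.0122 0.1035]
handle [0.4336 0.0495 0.0365] [0.4646 0.048  0.0365]
finger [0.4622 0.043  0.0567] [0.4629 0.0506 0.0561] [0.4624 0.0433 0.0719] [0.4627 0.0499 0.084 ] [0.5682 0.0431 0.0051]
lantern rim [0.5488 0.1908 0.0083]
176 [0.49, 0.039, 0.114] [28 30 32]
178 [0.487, 0.041, 0.103] [27 29 30]
180 [0.485, 0.043, 0.095] [26 27 29]
182 [0.482, 0.045, 0.084] [47 46 45]
184 [0.484, 0.045, 0.079] [48 49 46]
186 [0.486, 0.044, 0.074] [30 30 29]
188 [0.484, 0.046, 0.064] [50 50 48]
190 [0.485, 0.047, 0.058] [73 71 69]
192 [0.473, 0.053, 0.036] [88 74 60]
194 [0.479, 0.051, 0.035] [116  74  46]
196 [0.487, 0.048, 0.037] [117  76  47]
198 [0.49, 0.048, 0.033] [113  73  44]
200 [0.499, 0.044, 0.035] [113  74  46]
202 [0.509, 0.04, 0.04] [227 156  95]
204 [0.514, 0.039, 0.038] [254 231 135]
[-0.00025478  0.02716737  0.17400075] [-0.42892858  0.43015536  0.28580367  2.13705573 -0.20976207  0.60013443
  1.52283164]
```

Emit:
arm_command:
  moves: "0 0 0 0;0 0 0 0;0 0 0 0;0 0 0 0;0 0 0 0;0 0 0 0"
  grip: 0.0854

```text
time_s: 5.03
eef_pos: [0.4732, 0.0457, 0.033]
tool_rot: [0.027, 1.0, 0.0, -0.0]
contact_force: [0.0, 0.0, 0.4]
width: 0.998
grasp_force: 0.0
```

Emit:
arm_command:
  moves: "0 0.001 -0.01 0;0 0 -0.01 0;0 0 -0.01 0;0 0 0 0;0 0 0 0"

```text
time_s: 5.65
eef_pos: [0.4732, 0.0466, 0.0029]
tool_rot: [0.027, 1.0, -0.0, -0.0]
contact_force: [-0.4, 0.2, -0.3]
width: 1.002
grasp_force: 0.0
```

Run:
```python
from h import *
s=cap('wrist');P=cloud(s);hsv=cv2.cvtColor(s['color'],cv2.COLOR_RGB2HSV)
m=(hsv[...,1]<60)&(P[...,0]>.44)&(P[...,0]<.52)&(P[...,1]<.12)&(P[...,1]>-.02)&(s['range_z']>0.05)&(s['range_z']<.19)
q=P[m];print(q[:,2].min(),np.percentile(q[:,2],[.5,1,5,20])); z=q[q[:,2]<np.percentile(q[:,2],3)];print(z[::10].round(3)[:12]);st=read_state();print(st['eef_pos'],st['contact_force'],st['width'])
save(s,'w2.png')
```

```text
0.030588618579345847 [0.03493747 0.03676012 0.04777244 0.07697292]
[[ 0.46  -0.002  0.034]
 [ 0.46   0.003  0.034]
 [ 0.465  0.096  0.034]
 [ 0.46   0.002  0.035]
 [ 0.464  0.09   0.036]
 [ 0.465  0.095  0.035]
 [ 0.46   0.001  0.036]
 [ 0.46   0.005  0.037]
 [ 0.465  0.092  0.037]
 [ 0.465  0.097  0.036]
 [ 0.46   0.003  0.038]
 [ 0.467  0.09   0.033]]
[0.4733845  0.04666232 0.00311088] [ 0.30662147 -0.58983081 -0.36391868] 1.0035337764886787
```

View pics/w2.png

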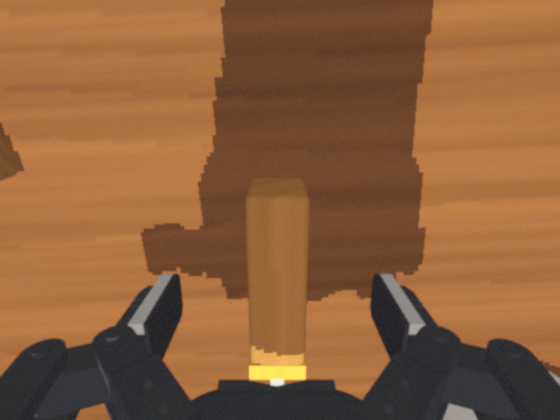

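The handle at (278,270) is centred between the open fingers, whose tips at (160,280) and (390,280) are about 33 mm up. The pose reading is about 47 mm low in z, so I'll lower another 17 mm.

Emit:
arm_command:
  moves: "0 0 -0.01 0;0 0 -0.007 0;0 0 0 0;0 0 0 0"

```text
time_s: 6.2
eef_pos: [0.4732, 0.0467, -0.0141]
tool_rot: [0.027, 1.0, -0.0, -0.0]
contact_force: [0.3, -0.2, -0.8]
width: 0.998
grasp_force: 0.0
```

Emit:
arm_command:
  moves: "0 0 0 0;0 0 0 0;0 0 0 0;0 0 0 0;0 0 0 0;0 0 0 0"
  grip: 0.0

```text
time_s: 6.95
eef_pos: [0.4733, 0.0468, -0.0138]
tool_rot: [0.027, 1.0, 0.0, 0.0]
contact_force: [-1.3, -0.2, 5.9]
width: 0.296
grasp_force: 59.3
```

Emit:
arm_command:
  moves: "0 0 0.02 0;0 0 0.025 0;0 0 0.025 0;-0.015 0.02 0 1;-0.016 0.035 0 1;-0.016 0.035 0 1;-0.016 0.035 0 0;0 0 0 0;0 0 0 0;0 0 0 0"

```text
time_s: 8.2
eef_pos: [0.4106, 0.1706, 0.0559]
tool_rot: [0.002, 1.0, -0.0, 0.0]
contact_force: [-0.0, 0.0, -1.5]
width: 0.298
grasp_force: 59.2
```

```bash
cat > tip.py <<'E'
from h import *
def tip():
    d=cap('top');P=cloud(d);s=cap('scene');S=cloud(s);st=read_state()
    out=[]
    for n,c,Q in(('top',d,P),('scene',s,S)):
        hsv=cv2.cvtColor(c['color'],cv2.COLOR_RGB2HSV)
        e=st['eef_pos']
        m=(np.abs(Q[...,0]-e[0]-.085)<.05)&(np.abs(Q[...,1]-e[1])<.025)&(Q[...,2]>e[2]+.02)&(Q[...,2]<e[2]+.065)&(hsv[...,1]<80)
        m&=~(np.hypot(Q[...,0]-.6097,Q[...,1]-.1761)<.066)
        q=Q[m]
        if len(q)<8: print(n,'few',len(q));continue
        l=cv2.fitLine(q.astype(np.float32),cv2.DIST_HUBER,0,.001,.001).ravel()
        l=l*np.sign(l[0]) if 0 else l
        print(n,len(q),'min',q.min(0).round(4),'max',q.max(0).round(4),'med',np.median(q,0).round(4),'yaw',np.degrees(np.arctan(l[1]/l[0])).round(2),'pitch',np.degrees(np.arctan(l[2]/l[0])).round(2))
    print(st['eef_pos'].round(4),st['tool_rot'].round(4),st['contact_force'].round(1))
    return d,s
E
python3 - <<'E'
from tip import *
d,s=tip()
A=cv2.resize(d['color'][130:300,100:320],None,fx=1.75,fy=1.75);B=cv2.resize(s['color'][140:310,290:510],None,fx=1.75,fy=1.75)
cv2.imwrite('pics/g2.png',np.hstack([A,B])[...,::-1])
E
```

```text
top 44 min [0.4546 0.1612 0.076 ] max [0.5303 0.1753 0.1058] med [0.4979 0.1704 0.0769] yaw -3.31 pitch 0.19
scene 38 min [0.4599 0.1652 0.076 ] max [0.5328 0.1738 0.0827] med [0.5104 0.1704 0.077 ] yaw -0.46 pitch 2.0
[0.4106 0.1708 0.056 ] [ 1.7e-03  1.0e+00 -1.0e-04  0.0e+00] [ 0.  -0.5 -1.7]
```

View pics/g2.png

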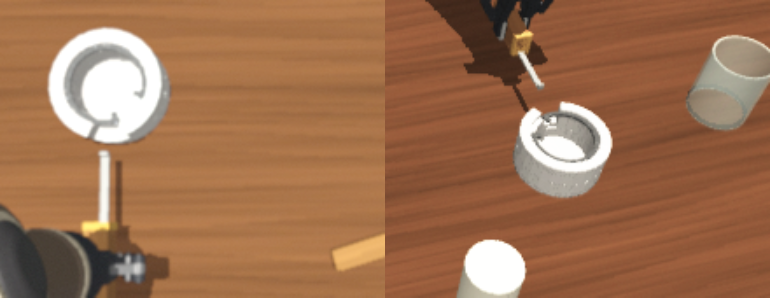

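The left half shows the blade tip at (104,155), pointing at the notch near (104,130). I'll shift 3 mm to the left, lower, and insert.

Emit:
arm_command:
  moves: "0 0.003 -0.012 0;0 0 -0.012 0;0 0 -0.01 0;0 0 0 0;0 0 0 0;0 0 0 0"

```text
time_s: 9.05
eef_pos: [0.4105, 0.1749, 0.0223]
tool_rot: [0.001, 1.0, 0.0, 0.0]
contact_force: [-0.1, -0.3, -1.2]
width: 0.297
grasp_force: 59.2
```

Run:
```python
from tip import *
tip()
```

```text
top 50 min [0.4545 0.1663 0.0423] max [0.531  0.1788 0.0726] med [0.4985 0.1745 0.0433] yaw -1.17 pitch 2.35
scene 30 min [0.4602 0.1707 0.0423] max [0.5327 0.1782 0.0493] med [0.5104 0.1735 0.0433] yaw 0.88 pitch 2.23
[0.4104 0.1749 0.0223] [8.e-04 1.e+00 2.e-04 3.e-04] [-0.4 -0.2 -0.9]
```

Emit:
arm_command:
  moves: "0.012 0 0 0;0.012 0 0 0;0.012 0 0 0;0.013 0 0 0;0 0 0 0;0 0 0 0"

```text
time_s: 9.9
eef_pos: [0.4587, 0.1746, 0.0218]
tool_rot: [0.001, 1.0, -0.0, -0.0]
contact_force: [-0.2, 0.2, -1.1]
width: 0.29
grasp_force: 59.2
```

Run:
```python
from tip import *
d,s=tip()
A=cv2.resize(d['color'][140:240,110:230],None,fx=3.3,fy=3.3,interpolation=2);B=cv2.resize(s['color'][180:280,330:450],None,fx=3.3,fy=3.3,interpolation=2)
cv2.imwrite('pics/g3.png',np.hstack([A,B])[...,::-1])
```

```text
top 22 min [0.5075 0.1712 0.042 ] max [0.5433 0.1776 0.0442] med [0.5253 0.1752 0.0424] yaw -0.77 pitch 0.99
scene 12 min [0.5055 0.1701 0.0419] max [0.5433 0.1781 0.0437] med [0.5264 0.1728 0.0425] yaw -6.87 pitch -0.36
[0.4586 0.1747 0.0219] [ 7.e-04  1.e+00 -0.e+00 -3.e-04] [ 1.   0.4 -0.6]
```

View pics/g3.png

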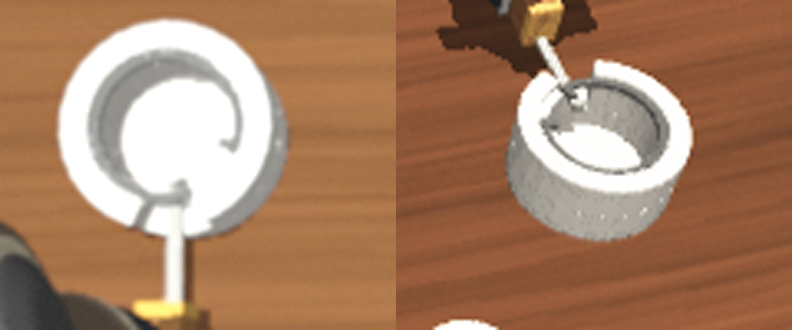

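The blade passes through the notch under the ring's end. Its lip is inside the ring, with the lug at (182,187) just right of the blade. Lifting slowly.

Emit:
arm_command:
  moves: "0 0 0.005 0;0 0 0.005 0;0 0 0.004 0;0 0 0.004 0;0 0 0.004 0;0 0 0.004 0;0 0 0.004 0;0 0 0 0;0 0 0 0"

```text
time_s: 11.12
eef_pos: [0.4591, 0.1747, 0.0519]
tool_rot: [0.001, 1.0, -0.0, -0.0]
contact_force: [-1.2, 0.5, -1.3]
width: 0.297
grasp_force: 59.2
```

Run:
```python
from tip import *
d,s=tip()
A=cv2.resize(d['color'][140:240,110:230],None,fx=3.3,fy=3.3,interpolation=2);B=cv2.resize(s['color'][180:280,330:450],None,fx=3.3,fy=3.3,interpolation=2)
cv2.imwrite('pics/g4.png',np.hstack([A,B])[...,::-1])
```

```text
top 27 min [0.5058 0.1711 0.0719] max [0.5424 0.179  0.0753] med [0.5267 0.1751 0.0723] yaw -2.63 pitch 0.21
scene 12 min [0.506  0.1702 0.0719] max [0.5419 0.1775 0.0745] med [0.5235 0.1738 0.0728] yaw -0.95 pitch -0.92
[0.4591 0.1747 0.0519] [ 8.e-04  1.e+00 -0.e+00 -1.e-04] [-0.8 -0.3 -1.6]
```

View pics/g4.png

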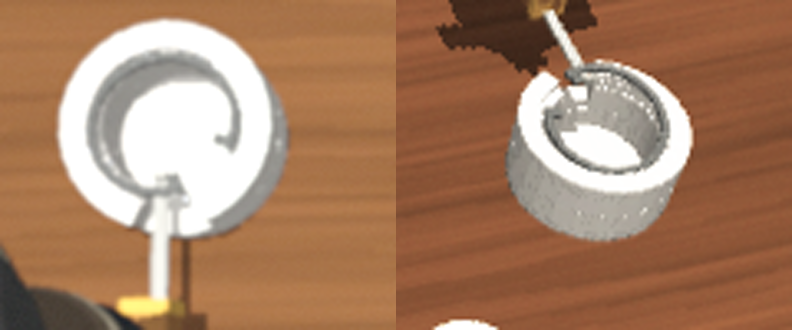

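The ring end is now raised on the blade tip, at (575,72) in the right half. That was my last picture, so from here I check with depth numbers only.

Emit:
arm_command:
  moves: "0 0 0.004 0;0 0 0.004 0;0 0 0.004 0;0 0 0.004 0;0 0 0.004 0;0 0 0.004 0;0 0 0 0;0 0 0 0"

```text
time_s: 12.22
eef_pos: [0.4591, 0.1747, 0.0759]
tool_rot: [0.001, 1.0, -0.0, -0.0]
contact_force: [0.1, -0.4, -1.0]
width: 0.297
grasp_force: 59.1
```

```bash
cat > ring.py <<'E'
from h import *
# print dark (ring) points relative to the lip's inner face: tip = eef + (.117,0,.0205)
def ring(zmin=None,show=True):
    st=read_state();e=st['eef_pos'];t=e+np.array([.117,0,.0205]);allq=[]
    for n in('top','scene'):
        c=cap(n);Q=cloud(c);mx=c['color'].max(-1);sat=cv2.cvtColor(c['color'],cv2.COLOR_RGB2HSV)[...,1]
        r=Q-t
        m=(np.abs(r[...,0])<.1)&(np.abs(r[...,1])<.1)&(r[...,2]<.04)&(r[...,2]>-.11)&(r[...,0]>-.06)&(sat<90)&(Q[...,2]>.006)
        if zmin is not None: m&=Q[...,2]>zmin
        q=r[m];print(n,len(q))
        if len(q): print(' rel min',q.min(0).round(3),'max',q.max(0).round(3)); allq.append(q)
    print('tip',t.round(4),'F',st['contact_force'].round(1),'t',st['time_s'])
    q=np.vstack(allq)
    o=q[(np.abs(q[:,1])>.007)|(q[:,0]>.006)]
    if len(o)>8:
        C=o.mean(0);_,S,V=np.linalg.svd(o-C,full_matrices=False);print('off-blade n',len(o),'mean',C.round(4),'normal',V[2].round(2),'rms',(S/np.sqrt(len(o))).round(4),'min',o.min(0).round(3),'max',o.max(0).round(3))
    return q
E
python3 -c "
from ring import *
ring(.0635)"
```

```text
top 360
 rel min [-0.059 -0.045 -0.033] max [0.076 0.047 0.008]
scene 236
 rel min [-0.06  -0.051 -0.033] max [0.061 0.047 0.006]
tip [0.5761 0.1747 0.0964] F [ 0.1 -0.4 -1. ] t 12.225
off-blade n 329 mean [ 0.0122  0.0028 -0.0129] normal [0.63 0.05 0.77] rms [0.0347 0.0172 0.0026] min [-0.01  -0.051 -0.033] max [0.076 0.047 0.008]
```

Emit:
arm_command:
  moves: "0.001 0 0.005 0;0.001 0 0.005 0;0.001 0 0.005 0;0.001 0 0.005 0;0.001 0 0.005 0;0.001 0 0.005 0;0 0 0 0;0 0 0 0;0 0 0 0"

```text
time_s: 13.45
eef_pos: [0.465, 0.1747, 0.1058]
tool_rot: [0.001, 1.0, -0.0, -0.0]
contact_force: [-0.4, 0.3, -1.8]
width: 0.295
grasp_force: 59.1
```

```bash
python3 -c "
from ring import *
ring(.0635)"
```

```text
top 251
 rel min [-0.059 -0.045 -0.041] max [0.004 0.04  0.008]
scene 244
 rel min [-0.06  -0.046 -0.063] max [0.077 0.047 0.008]
tip [0.582  0.1747 0.1263] F [-0.4  0.3 -1.8] t 13.45
off-blade n 211 mean [ 0.0001  0.0006 -0.0228] normal [0.97 0.   0.24] rms [0.0335 0.0214 0.0067] min [-0.008 -0.046 -0.063] max [0.077 0.047 0.008]
```

Emit:
arm_command:
  moves: "0 0 0.006 0;0 0 0.006 0;0 0 0.007 0;0 0 0.008 0;0 0 0.008 0;0 0 0.008 0;0 0 0.008 0;0 0 0.008 0;0 0 0.006 0;0 0 0.004 0;0 0 0 0;0 0 0 0"

```text
time_s: 15.05
eef_pos: [0.4651, 0.1747, 0.1748]
tool_rot: [0.001, 1.0, -0.0, -0.0]
contact_force: [-0.2, -0.3, -1.6]
width: 0.295
grasp_force: 59.1
```

```bash
python3 -c "
from ring import *
ring(.07)
d=dict(np.load('top0.npz'));d={k:(v if v.ndim else v.item()) for k,v in d.items()};P=cloud(d)
g=np.full((18,16),' ',dtype='U2')
for i in range(18):
  for j in range(16):
    x0=.3+.03*(17-i);y0=.35-.04*(j+1)
    m=(P[...,0]>x0)&(P[...,0]<x0+.03)&(P[...,1]>y0)&(P[...,1]<y0+.04)
    g[i,j]='%2d'%(np.percentile(P[m][:,2],98)*100) if m.any() else '??'
  print('%.2f'%x0,' '.join(g[i]))
"
```

```text
top 479
 rel min [-0.06  -0.045 -0.09 ] max [0.003 0.043 0.008]
scene 327
 rel min [-0.06  -0.047 -0.086] max [0.006 0.046 0.006]
tip [0.5821 0.1747 0.1953] F [-0.2 -0.3 -1.6] t 15.05
off-blade n 431 mean [-0.0048  0.0009 -0.0417] normal [-1.   -0.02  0.02] rms [0.0311 0.0292 0.0018] min [-0.009 -0.047 -0.087] max [0.006 0.046 0.006]
0.81  0  0  0  0  0  0  0  0  9  9  0  0  0  0  0  0
0.78  0  0  0  0  0  0  0  8  9  9  0  0  0  0  0  0
0.75  0  0  0  0  0  0  0  0  9  9  0  0  0  0  0  0
0.72  0  0  0  0  0  0  0  0  0  0  0  0  0  0  0  0
0.69  0  0  0  0  0  0  0  0  0  0  0  0  0  0  0  0
0.66  0  0  0  6  6  5  0  0  0  0  0  0  0  6  6  6
0.63  0  0  6  6  6  6  0  0  0  0  0  0  0  6  5  6
0.60  0  0  6  6  1  6  0  0  0  0  0  0  0  6  5  5
0.57  0  0  6  6  5  6  0  0  0  0  0  0  0  6  6  6
0.54  0  0  0  6  6  6  0  0  0  0  0  0  0  0  6  6
0.51  0  0  0  0  0  0  0  3  0  0  0  0  0  0  0  0
0.48  0  0  0  0  0  0  0  3  0  0  0  0  0  0  0  0
0.45  0  0  0  0  0  0  0  3  0  0 90  0  0  0  0  0
0.42  0  0  0  0  0  0  0  3  0  0  3  3  3  0  0  0
0.39  0  0  0  0  0  0  0  0  0  0  3  3  3  0  0  0
0.36  0  0  0  0  0  0  0  0  0  0  0  0  0  0  0  0
0.33  0  0  0  0  0  0  0  0  0  0  0  0  0  0  0  0
0.30  0  0  0  0  0  0  0  0  0  0  0  0  0  0  0  0
```

Emit:
arm_command:
  moves: "0 -0.004 0 0;0.003 -0.008 0 0;0.005 -0.012 0 0;0.006 -0.015 0 0;0.007 -0.017 0 0;0.007 -0.017 0 0;0.007 -0.017 0 0;0.007 -0.017 0 0;0.006 -0.015 0 0;0.005 -0.012 0 0;0.003 -0.007 0 0;0.002 -0.004 0 0"

```text
time_s: 16.65
eef_pos: [0.5233, 0.0295, 0.175]
tool_rot: [0.001, 1.0, 0.0, -0.0]
contact_force: [0.3, -0.1, -1.3]
width: 0.293
grasp_force: 59.0
```

Emit:
arm_command:
  moves: "0 0 0 0;0 0 -0.008 0;0 0 -0.015 0;0 0 -0.02 0;0 0 -0.02 0;0 0 -0.015 0;0 0 -0.01 0;0 0 -0.006 0;0 0 0 0;0 0 0 0;0 0 0 0"

```text
time_s: 18.02
eef_pos: [0.5236, 0.0298, 0.0815]
tool_rot: [0.001, 1.0, 0.0, 0.0]
contact_force: [-0.5, -0.5, -1.8]
width: 0.295
grasp_force: 59.0
```

```bash
python3 -c "
from ring import *
ring()"
```

```text
top 53
 rel min [-0.006 -0.044 -0.081] max [-0.001 -0.017 -0.018]
scene 717
 rel min [-0.06  -0.046 -0.096] max [0.013 0.1   0.007]
tip [0.6406 0.0298 0.102 ] F [-0.5 -0.5 -1.8] t 18.025
off-blade n 651 mean [-0.012   0.0533 -0.0538] normal [-0.98 -0.16 -0.15] rms [0.0516 0.0224 0.015 ] min [-0.06  -0.046 -0.096] max [0.013 0.1   0.006]
```

Emit:
arm_command:
  moves: "0 0 -0.006 0;0 0 -0.005 0;-0.003 0 -0.002 0;-0.006 0 -0.001 0;-0.006 0 -0.001 0;-0.006 0 -0.001 0;-0.006 0 -0.002 0;-0.006 0 -0.002 0;-0.006 0 -0.003 0;-0.004 0 -0.003 0;0 0 0 0"

```text
time_s: 19.5
eef_pos: [0.4797, 0.0297, 0.0547]
tool_rot: [0.001, 1.0, -0.0, -0.0]
contact_force: [-0.4, -0.7, -1.1]
width: 0.298
grasp_force: 59.0
```

```bash
sed -i 's/(sat<90)/(sat<90)\&(np.abs(r[...,1])<.06)/' ring.py; python3 -c "
from ring import *
ring()"
```

```text
top 273
 rel min [-0.021 -0.044 -0.069] max [0.025 0.046 0.008]
scene 324
 rel min [-0.059 -0.046 -0.069] max [0.026 0.046 0.009]
tip [0.5967 0.0297 0.0752] F [-0.4 -0.7 -1.1] t 19.5
off-blade n 445 mean [ 0.0034  0.0031 -0.0344] normal [-0.87 -0.03 -0.5 ] rms [0.0322 0.0277 0.0015] min [-0.021 -0.046 -0.069] max [0.026 0.046 0.006]
```

Emit:
arm_command:
  moves: "-0.007 0 -0.003 0;-0.007 0 -0.004 0;-0.006 0 -0.005 0;-0.006 0 -0.005 0;-0.006 0 -0.006 0;-0.005 0 -0.006 0;-0.004 0 -0.006 0;-0.004 0 -0.006 0;0 0 0 0;0 0 0 0"

```text
time_s: 20.85
eef_pos: [0.4354, 0.0297, 0.0141]
tool_rot: [0.001, 1.0, 0.0, 0.0]
contact_force: [-0.3, -0.1, -1.9]
width: 0.293
grasp_force: 59.0
```

```bash
python3 -c "
from ring import *
ring()"
```

```text
top 432
 rel min [-0.055 -0.045 -0.028] max [0.057 0.046 0.007]
scene 300
 rel min [-0.06  -0.046 -0.028] max [0.06  0.045 0.007]
tip [0.5524 0.0297 0.0346] F [-0.3 -0.1 -1.9] t 20.85
off-blade n 513 mean [ 0.017   0.0024 -0.0132] normal [-0.39 -0.01 -0.92] rms [0.0338 0.0262 0.0017] min [-0.025 -0.046 -0.028] max [0.06  0.046 0.006]
```

Emit:
arm_command:
  moves: "-0.004 0 -0.005 0;-0.004 0 -0.005 0;-0.004 0 -0.005 0;-0.004 0 -0.005 0;-0.003 0 -0.004 0;0 0 -0.0025 0;0 0 -0.001 0;0 0 0 0;0 0 0 0"

```text
time_s: 22.08
eef_pos: [0.4163, 0.0297, -0.0134]
tool_rot: [0.001, 1.0, 0.0, 0.0]
contact_force: [-0.0, -0.9, -1.3]
width: 0.294
grasp_force: 59.0
```

```bash
python3 -c "
from ring import *
ring()"
```

```text
top 236
 rel min [-0.059 -0.046 -0.001] max [0.059 0.046 0.006]
scene 161
 rel min [-0.059 -0.047 -0.001] max [0.066 0.044 0.007]
tip [0.5333 0.0297 0.0071] F [-0.  -0.9 -1.3] t 22.075
off-blade n 279 mean [0.0046 0.0048 0.0013] normal [-0.04  0.   -1.  ] rms [0.0334 0.0215 0.0013] min [-0.027 -0.047 -0.001] max [0.066 0.046 0.006]
```

Emit:
arm_command:
  moves: "0 0 0 0;0 0 0 0;0 0 0 0;0 0 0 0;0 0 0 0;0 0 0 0;0 0 0 0;0 0 0 0"
  grip: 0.0854

```text
time_s: 23.18
eef_pos: [0.4162, 0.0297, -0.0135]
tool_rot: [0.001, 1.0, 0.0, -0.0]
contact_force: [-0.3, 0.0, 0.0]
width: 1.002
grasp_force: 0.0
```

Emit:
arm_command:
  moves: "0 0 0.01 0;0 0 0.02 0;0 0 0.03 0;0 0 0.04 0;0 0 0.04 0;0 0 0.04 0;0 0 0 0;0 0 0 0;0 0 0 0;0 0 0 0"

```text
time_s: 24.42
eef_pos: [0.4156, 0.0295, 0.1657]
tool_rot: [0.001, 1.0, -0.0, -0.001]
contact_force: [-0.6, -0.7, -0.6]
width: 1.0
grasp_force: 0.0
```

Run:
```python
from h import *
for n in('scene','wrist'):
    c=cap(n);Q=cloud(c);sat=cv2.cvtColor(c['color'],cv2.COLOR_RGB2HSV)[...,1]
    a=(np.abs(Q[...,1]-.03)<.07)&(c['range_z']>.15)&(Q[...,2]<.06)
    h=a&(Q[...,0]>.36)&(Q[...,0]<.48)&(Q[...,2]>.03);print(n,'handle',Q[h].min(0).round(3),Q[h].max(0).round(3),np.median(Q[h],0).round(4))
    r=a&(Q[...,0]>.49)&(Q[...,0]<.62)&(sat<90)&((np.abs(Q[...,1]-.03)>.009)|(Q[...,0]>.545))
    q=Q[r];print('ring',len(q),q.min(0).round(3),q.max(0).round(3)) if len(q) else 0
    if len(q)>9: print(np.linalg.svd(q-q.mean(0),full_matrices=False)[2][2].round(3))
st=read_state();print(st['eef_pos'],st['width'],st['contact_force'],st['time_s'])
```

```text
scene handle [0.374 0.016 0.03 ] [0.463 0.043 0.039] [0.4205 0.0285 0.0359]
ring 239 [ 0.505 -0.017 -0.002] [0.599 0.076 0.013]
[-0.053 -0.003 -0.999]
wrist handle [0.37  0.017 0.03 ] [0.46  0.043 0.038] [0.4125 0.0306 0.0355]
ring 1222 [ 0.506 -0.017 -0.002] [0.601 0.076 0.012]
[ 0.065 -0.     0.998]
[0.41588919 0.02955585 0.16592472] 0.9952779507721194 [-0.04582928 -0.31469145 -0.36722977] 24.525
```

The pick and ring are lying on the counter, with the ring tilted about 3.5° where it rests over the blade. The arm is clear, so I'm handing in.

```bash
python3 -c "
from rig import ticket
print(ticket.sign_off())"
```

```text
the job is handed in; nothing more can be done
None
```

I lifted the ring out on the pick and laid both on the counter, clear of the notched base, with the ring's edge on the blade at a tilt of about 3.5°; I let go and handed the job in at about 24.5 s, verdict not shown.

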